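Run a pedal-operated bench test on a control unit

TASK

Run one test on the control unit: push the aluminium unit along its guide rails until it is fully home against the stop under the test head, and set the selector's T-handled lever upright. Then press the pedal right down to its stop, hold it down for a second and let it come all the way back up. Leave the unit home, the lever upright and the other things on the bench undisturbed.

Things in the scene. Friction and masses are not known exactly. Their poses are not given: they have to be found in the camera images.
- fixture: fixed test fixture, plate 260 x 150 x 12 mm; origin under its centre; the unit is pushed in along its +x. Two rails (inner faces at y = +-37 mm, tops 32 mm above the bench, x -90 to +75 mm), a stop (face at x = +70 mm), and a portal over the rear (x 20 to 70 mm, 146 mm wide, 200 mm high) with the black test head, which comes down with the pedal to 4 mm above the unit
- home (a point): point on the fixture's plate, 12 mm above the bench, where the unit's origin lies when the unit is fully home; axes as the fixture
- unit: loose control unit, a plain aluminium housing 140 (its x) x 70 x 45 mm, about 0.5 kg, lying between the guide rails and drawn back 45 to 85 mm towards the robot from home (along the fixture's -x). Origin at the centre of its underside; its near end is at its x = -70 mm
- pedal: pedal stand fixed to the bench, dark steel plate 200 (x) x 110 x 8 mm with two hinge cheeks at its far end (+x, 46 mm high). Origin at the centre of its underside; the hinge line runs along its y at x = +75 mm, z = 34 mm
- treadle (a joint): angle of the pedal's spring-loaded tread, a 155 x 84 mm steel plate with a ribbed black rubber pad, its free end towards the pedal stand's -x: 0 = up (at rest, sloping up 0.36 rad towards the free end), 0.32 rad = fully down at its stop. About 4 N on the pad starts it, about 10 N holds it at the stop
- tread (a point): point on top of the rubber pad, 115 mm from the hinge line along the tread, 35 mm from the free edge; moves with the tread: about 82 mm above the bench when up, 47 mm when down
- selector: range selector fixed to the bench, grey box 130 (x) x 100 x 50 mm. Origin at the centre of its underside. Its lever swings in its x-z plane about a pivot 60 mm above the bench over the centre of the box, between two cheeks 71 mm high
- lever (a joint): lean of the selector's lever: 0 = upright, negative = leaning to the selector's -x (towards the robot), positive = leaning to +x; range -0.8 to 0.8 rad. It stays where it is left; 2 N on the bar moves it
- bar (a point): centre of the black cross bar on top of the lever (round, 18 mm thick, 70 mm long along the selector's y), 90 mm from the pivot; moves with the lever
- reel: bystander: white reel, 60 mm across, 50 mm high; origin at its foot
- flask: bystander: small bottle, 52 mm across, 110 mm high; origin at its foot
- tape: bystander: roll of yellow tape lying flat, 90 mm across, 24 mm high; origin at its foot
- spare: bystander: smaller aluminium box 100 x 60 x 35 mm lying by itself on the bench; origin at the centre of its underside
- driver: bystander: screwdriver lying on the bench along its x
- brush: bystander: brush lying on the bench along its x

How it is judged:
On the way, in this order (a step that is already met when the one before it is completed fails the run):
1. the unit is fully home and the lever upright, in either order (x of unit in the frame of home between -0.004 and 0.004 m and y of unit in the frame of home between -0.006 and 0.006 m and z of unit in the frame of home below 0.006 m and value of joint lever between -0.13 and 0.13 rad), for 0.2 s.
2. then the pedal is held down at its stop (all of step 1 and value of joint treadle above 0.285 rad), for 0.6 s.
At the end, for the whole second after the job is handed in: The pedal is back up (within 0.03 rad), the unit rests against the stop (within 4 mm along the rails, 6 mm across) and the lever stands within 0.13 rad (7 degrees) of upright (all of step 1 and value of joint treadle below 0.03 rad and linear speed of unit below 0.01 m/s); the robot touches nothing.
It fails at once if a bystander is shifted by more than 30 mm (distance of any of reel, flask, tape, spare, driver, brush from where it was at the start of the episode above 0.03 m).
It also fails if it takes over 54 s, if anything falls off the work surface, if the arm or the gripper's body presses on something with over 40 N, if the wrist force passes 120 N, or if a joint passes its speed limit or range.

ROBOT

A 6-joint arm with a two-finger parallel gripper is mounted at the origin on the work surface. World frame = base frame: x ahead of the robot, y to its left, z up, the work surface at z = 0. Lengths are in m, angles in rad, forces in N, time in s.
With the tool pointing down it reaches from about 0.35 to 0.8 m from the base axis. Payload 7.3 kg.
Tool frame: the origin (TCP) lies at the centre of the arm's flange, where the gripper is bolted on; the fingertips stand arm.tcp_to_tips ahead of it and the grasp point (between the pads) lies 155 mm ahead of it (arm.tcp_to_tips is the distance from the TCP to the fingertips, in m); z points along the fingers, y is the line along which they close (so a half turn about z gives the same grasp; the last joint's range is limited). The gripper opens to 85 mm and grips with 20 to 120 N. Pads are 22 mm wide; open, the fingers measure 114 mm over their backs; the gripper's body (76 mm by 85 mm) begins 54 mm behind the grasp point. The pads swing forward as they close: fully open they stand 13 mm farther back than shut.
Start: joints at [-1.396, 0.342, 1.524, -0, 1.275, -0.146], TCP at [0.166, -0.498, 0.405] pointing down, gripper open.
Joint ranges: [-2.53, 2.53], [-0.77, 2.02], [0.04, 2.7], [-1, 4.14], [0.28, 2.66], [-3.11, 3.11]. Speed limits (rad/s): [2.57, 2.57, 3.14, 3.14, 3.14, 3.14].

INTERFACE

Orientations are given as a rotation vector (axis times angle).
In Python, from station import arm gives the robot as it stands. Calls block until the motion is done:
- arm.reach(position, orientation): joint-space move of the TCP to a pose.
- arm.line_to(position, v=0.15, frame=None, stop_force=None): straight line of the TCP; frame=None keeps the orientation; v is the mean speed in m/s. With stop_force (N) it stops when the force on the tool has changed by that much, and returns True; else False.
- arm.movej(angles): joint-space move.
- arm.gripper_open() and arm.grasp(): open the fingers fully, or close them until they stop; the grip force is fixed at half the most.
- arm.wait(seconds).
- arm.solve_ik(position, orientation): joint angles nearest the present ones, or None.
- arm.get_state(): the state.
- arm.capture(name): name is "scene" or "top" or "wrist"; returns (picture, depth): 400x640x3 uint8, red, green, blue; 400x640 float32, m along the optical axis (not along the pixel's ray), 0 where there is no reading.
- arm.calibration(name): a dict with "mtx" (3x3 intrinsics, pixels), "rvec" (rotation vector, rad) and "tvec" (3), from world to camera coordinates, as OpenCV has them. Camera axes: x right, y down, z forward; pixel columns grow to the right and rows downward; lengths in m; the calibration is good to about 2 mm. A picture is of the moment at which its call begins: read the wrist's pose just before it. calibration takes no time and is no camera call; for the wrist camera it gives the pose at the moment of the call.
A pose or a line that the arm cannot do raises arm.IKError and nothing moves.
- arm.job_done(): hands the job in; it is judged then, once.
Trained networks look in the newest picture that a camera, given by its name, has taken for a name from the list of things; names that differ only in an ending like _2 or _b are one class to them, and where a whole thing is asked for, a point or a joint stands for the part that bears it (a point fixed in the world has none). Each returns a list of dicts, best first, with "score" (0 to 1); they miss things now and then, are a little off and sometimes report something else, mostly with a low value. They report only what shows in the picture. A call takes as long as a camera call.
- arm.trace(camera, query): "region" (400x640 bool, what is visible of it).
- arm.landmark_of(camera, query): "xyz" ([x, y, z] in m, in the coordinates of the camera as it stood for that picture, good to about 4 mm: a listed point, or the origin of a listed thing).
The state is a dict: "clock": time; "joints": joint angles; "joint_vel": joint speeds; "effort": joint torques, N m; "position": TCP position; "tcp_rot": TCP orientation; "force": force on the tool from outside, world axes, zero at the start; "moment": the same for the moment, N m; "finger_gap": finger opening in m; "grasp_force": force on a finger pad.
Only numpy, scipy, OpenCV 4.12 (cv2) and the standard library are available. Lean on these libraries where they do the work, as an engineer would, in place of code of your own. Each camera call takes 0.05 s, during which the arm holds its last target. There are 200 camera calls.

## Working session

There is one attempt and no reset: what is moved stays moved. The work goes in short steps, each a Python script; the robot and the scene stay as the last script left them, time stands still between calls to the robot, and variables do not carry over. Pictures are saved under pics/ and viewed, at most 10 in all, crops included, and the job is handed in when it is done.

```bash
mkdir -p pics
cat > h.py <<'E'
import numpy as np, cv2
from station import arm
def cam2w(c,p,cal=None):
    cal=cal or arm.calibration(c); R=cv2.Rodrigues(np.array(cal["rvec"],float))[0]
    return R.T@(np.array(p,float)-np.array(cal["tvec"],float).ravel())
def cloud(c,depth,cal=None):
    cal=cal or arm.calibration(c); K=np.array(cal["mtx"]); v,u=np.indices(depth.shape)
    p=np.stack([(u-K[0,2])/K[0,0]*depth,(v-K[1,2])/K[1,1]*depth,depth],-1)
    R=cv2.Rodrigues(np.array(cal["rvec"],float))[0]
    return (p-np.array(cal["tvec"],float).ravel())@R
def px(c,P):
    cal=arm.calibration(c); return cv2.projectPoints(np.array(P,float).reshape(-1,3),np.array(cal["rvec"],float),np.array(cal["tvec"],float),np.array(cal["mtx"],float),None)[0].reshape(-1,2)
def save(n,im): cv2.imwrite(f"pics/{n}.png",im[:,:,::-1])
E
python3 - <<'E'
from h import *
np.set_printoptions(precision=3,suppress=True)
print(arm.tcp_to_tips, arm.get_state())
for c in ["scene","top"]:
    im,d=arm.capture(c); save(c,im); np.save(c+".npy",d); C=cloud(c,d)
    for q in ["fixture","home","unit","pedal","tread","selector","bar","reel","flask","tape","spare","driver","brush"]:
        L=arm.landmark_of(c,q)[:2]
        print(c,q,[(round(l["score"],2),cam2w(c,l["xyz"])) for l in L])
    for q in ["fixture","unit","pedal","treadle","selector","lever"]:
        for t in arm.trace(c,q)[:1]:
            m=t["region"]&(d>0); P=C[m]
            r=cv2.minAreaRect(P[:,:2].astype(np.float32)) if len(P) else None
            print(c,"trace",q,round(t["score"],2),m.sum(),r, np.percentile(P[:,2],[2,50,98]))
E
```

```text
0.1734 {'clock': 0.0, 'joints': array([-1.396,  0.343,  1.525, -0.   ,  1.275, -0.146]), 'joint_vel': array([-0.001,  0.   ,  0.   , -0.001,  0.001, -0.   ]), 'effort': array([  0.002, -43.367, -24.601,   0.   ,   0.008,  -0.   ]), 'position': array([ 0.166, -0.498,  0.404]), 'tcp_rot': array([-3.1  , -0.502,  0.   ]), 'force': array([-0.423, -0.338, -0.377]), 'moment': array([-0.022,  0.032,  0.031]), 'grasp_force': 0.0, 'finger_gap': 0.08554151503407895}
scene fixture [(0.59, array([ 0.648, -0.018,  0.002]))]
scene home [(0.87, array([ 0.645, -0.02 ,  0.015]))]
scene unit [(0.64, array([ 0.589, -0.007,  0.015]))]
scene pedal [(0.59, array([ 0.487, -0.306,  0.004]))]
scene tread [(0.92, array([ 0.465, -0.308,  0.079]))]
scene selector [(0.88, array([ 0.536,  0.292, -0.001])), (0.35, array([ 0.393,  0.531, -0.001]))]
scene bar [(0.53, array([0.487, 0.291, 0.132]))]
scene reel [(0.59, array([ 0.763,  0.237, -0.004]))]
scene flask [(0.55, array([ 0.743, -0.236, -0.   ]))]
scene tape [(0.57, array([ 0.401, -0.52 ,  0.003]))]
scene spare [(0.65, array([ 0.394,  0.535, -0.001])), (0.58, a
[... 2114 characters left out ...]
86), (0.0753215104341507, 0.15491122007369995), 78.0170669555664) [0.011 0.057 0.064]
top trace pedal 0.71 198 ((0.5148358941078186, 0.28452324867248535), (0.06558527052402496, 0.06118480861186981), 0.19871734082698822) [0.053 0.137 0.152]
top trace treadle 0.61 1038 ((0.4971883296966553, -0.306730717420578), (0.1444859355688095, 0.08444127440452576), 1.2287828922271729) [0.037 0.069 0.094]
top trace selector 0.65 1261 ((0.5401134490966797, 0.28713637590408325), (0.1408412903547287, 0.10367504507303238), 1.7311934232711792) [0.001 0.05  0.146]
top trace lever 0.69 160 ((0.5149686932563782, 0.28661012649536133), (0.0651656910777092, 0.05830789729952812), 1.454893708229065) [0.065 0.14  0.152]
```

View pics/top.png

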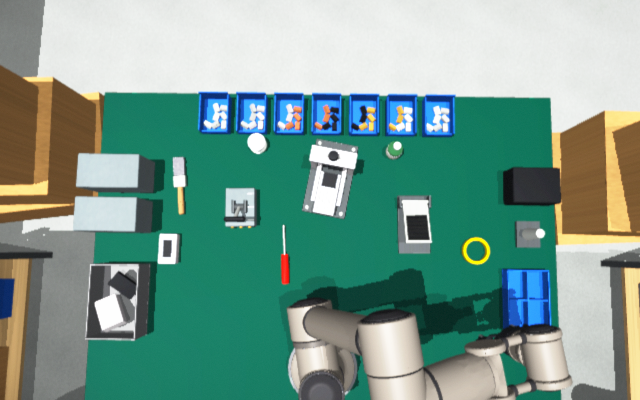

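View pics/scene.png

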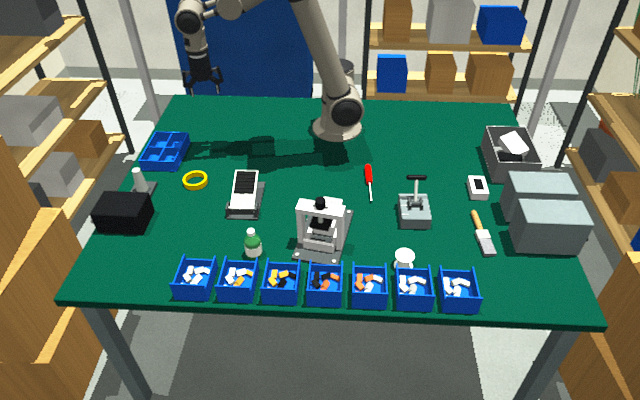

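```bash
cat >> h.py <<'E'
from scipy.spatial.transform import Rotation as Ro
def down(yx):  # tool z down, tool x horizontal at heading yx
    x=np.array([np.cos(yx),np.sin(yx),0]); z=np.array([0,0,-1.]); return Ro.from_matrix(np.stack([x,np.cross(z,x),z],1)).as_rotvec()
def rep(t):
    s=arm.get_state(); print(t,round(s["clock"],2),np.round(s["position"],4),np.round(s["force"],1),round(s["finger_gap"],3))
E
python3 - <<'E'
from h import *
f=np.radians(-11); d=np.array([np.cos(f),np.sin(f),0])
home=np.array([.6465,-.0178,0])
q0=arm.get_state()["joints"]
best=min(((np.abs(q-q0).max(),o) for o in (f,f+np.pi) for q in [arm.solve_ik(home-.19*d+[0,0,.36],down(o))] if q is not None))
print(best); o=down(best[1])
arm.grasp()
arm.reach(home-.19*d+[0,0,.38],o)
rep("above")
im,dd=arm.capture("wrist"); save("w1",im)
for q in ["home","unit","fixture"]: print(q,[(round(l["score"],2),cam2w("wrist",l["xyz"]).round(4)) for l in arm.landmark_of("wrist",q)[:1]])
C=cloud("wrist",dd)
for q in ["unit","fixture"]:
  for t in arm.trace("wrist",q)[:1]:
    m=t["region"]&(dd>0); P=C[m]; 
    if q=="unit": P=P[(P[:,2]>.05)&(P[:,2]<.064)]
    if len(P)>10: print(q,t["score"],cv2.minAreaRect(P[:,:2].astype(np.float32)),np.percentile(P[:,2],[2,50,98]))
E
```

```text
(np.float64(1.359445782359771), np.float64(2.949606435870417))
above 4.9 [0.4601 0.0178 0.38  ] [-0.5 -0.2 -1. ] 0.0
home []
unit []
fixture []
unit 0.61 ((0.586074948310852, -0.006363339722156525), (0.06993124634027481, 0.14047393202781677), 79.5074691772461) [0.05090196 0.05722839 0.05895655]
fixture 0.98 ((0.5815176963806152, -0.005057618021965027), (0.15601924061775208, 0.2715373635292053), 80.01622772216797) [0.00368942 0.0126542  0.03330669]
```

View pics/w1.png

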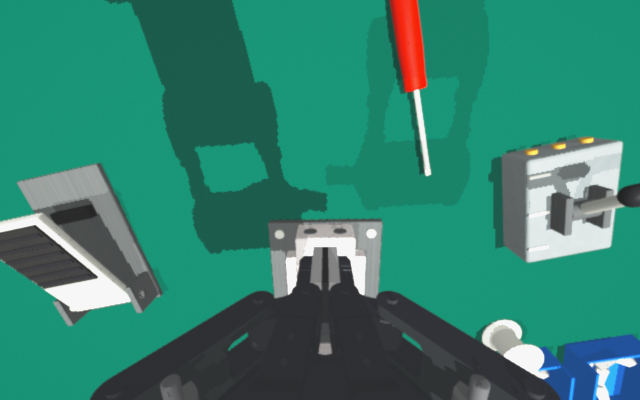

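Run:
```python
from h import *
f=np.radians(-10.5); d=np.array([np.cos(f),np.sin(f),0])
home=np.array([.6465,-.0178,0]); n=np.array([-d[1],d[0],0])
A=home-.19*d
arm.line_to(A+[0,0,.205],v=.15); rep("low")
hit=arm.line_to(home-.095*d+[0,0,.205],v=.08,stop_force=20); rep(("p1",hit))
hit=arm.line_to(home-.060*d+[0,0,.205],v=.025,stop_force=20); rep(("p2",hit))
print((arm.get_state()["position"]-home)@d)
```

```text
low 6.52 [0.46   0.0168 0.2056] [1.1 0.1 1.5] 0.0
('p1', False) 7.86 [ 5.531e-01 -5.000e-04  2.050e-01] [ 0.2  0.2 -0. ] -0.0
('p2', True) 8.59 [ 0.5657 -0.0028  0.2041] [ 0.2 -0.6  0.1] 0.0
-0.08221774529982225
```

Run:
```python
from h import *
f=np.radians(-10.5); d=np.array([np.cos(f),np.sin(f),0])
home=np.array([.6465,-.0178,0])
hit=arm.line_to(home-.060*d+[0,0,.205],v=.02,stop_force=20); rep(("p3",hit))
print((arm.get_state()["position"]-home)@d)
arm.line_to(home-.17*d+[0,0,.205],v=.2)
arm.line_to(home-.17*d+[0,0,.38],v=.25)
# lever
S=np.array([.536,.290,0]); q0=arm.get_state()["joints"]
best=min(((np.abs(q-q0).max(),o) for o in (np.pi/2,-np.pi/2) for q in [arm.solve_ik(S+[-.045,0,.38],down(o))] if q is not None)); print(best)
arm.reach(S+[-.045,0,.40],down(best[1])); arm.gripper_open(); rep("abv sel")
im,dd=arm.capture("wrist"); save("w2",im)
for q in ["bar","selector"]: print(q,[(round(l["score"],2),cam2w("wrist",l["xyz"]).round(4)) for l in arm.landmark_of("wrist",q)[:1]])
im,dd=arm.capture("top"); save("t2",cv2.resize(im[110:270,190:450],None,fx=3,fy=3)); C=cloud("top",dd)
print([(round(l["score"],2),cam2w("top",l["xyz"]).round(4)) for l in arm.landmark_of("top","unit")[:1]])
```

```text
('p3', True) 9.09 [ 0.5675 -0.003   0.2033] [-0.2 -0.1  0.1] 0.0
-0.08039287863466847
(np.float64(1.2304372298242545), -1.5707963267948966)
abv sel 12.45 [0.491 0.29  0.4  ] [ 0.2 -0.3 -0.4] 0.085
bar [(0.27, array([7.649e-01, 2.400e-01, 3.000e-04]))]
selector [(0.67, array([ 5.358e-01,  2.889e-01, -2.000e-04]))]
[(0.9, array([ 0.6468, -0.0148,  0.0143]))]
```

View pics/w2.png

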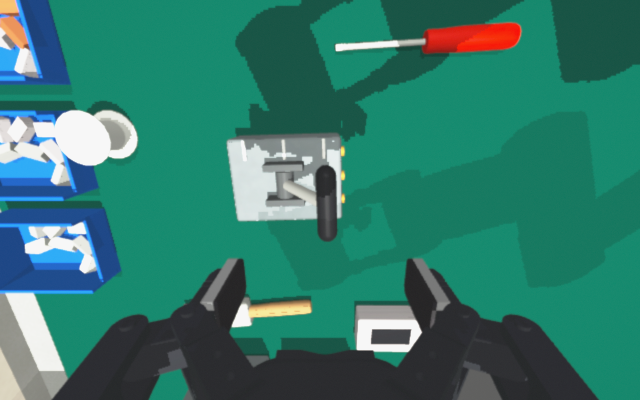

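View pics/t2.png

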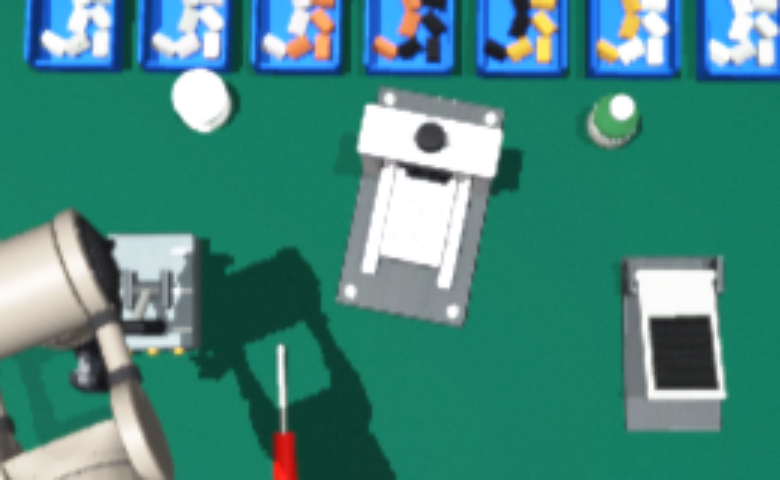

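Run:
```python
from h import *
im,dd=arm.capture("wrist"); C=cloud("wrist",dd)
m=(C[...,2]>.125)&(C[...,2]<.16)&(np.abs(C[...,0]-.49)<.06)&(np.abs(C[...,1]-.29)<.06)&(dd>0)
P=C[m]; r=cv2.minAreaRect(P[:,:2].astype(np.float32)); print(r,np.percentile(P[:,2],[2,50,98]),px("wrist",[.4875,.29,.137]))
bx=r[0][0]; assert abs(bx-.488)<.012
y=.289; x0=min(bx,.489)
R=None
arm.line_to([x0,y,.400],v=.1); arm.line_to([x0,y,.288],v=.12,stop_force=15); rep("down")
hit=arm.line_to([.5355,y,.291],v=.08,stop_force=25); rep(("push",hit))
arm.grasp(); rep("closed")
arm.wait(.2); arm.gripper_open(); rep("open")
arm.line_to([.5355,y,.42],v=.2); rep("up")
im,dd=arm.capture("wrist"); save("w3",im)
im,dd=arm.capture("scene")
print([(round(l["score"],2),cam2w("scene",l["xyz"]).round(4)) for l in arm.landmark_of("scene","bar")[:1]])
im,dd=arm.capture("wrist"); C=cloud("wrist",dd)
m=(C[...,2]>.13)&(C[...,2]<.17)&(np.abs(C[...,0]-.53)<.06)&(np.abs(C[...,1]-.29)<.06)&(dd>0)
P=C[m]; print(cv2.minAreaRect(P[:,:2].astype(np.float32)),np.percentile(P[:,2],[2,50,98]))
```

```text
((0.49234825372695923, 0.2862618565559387), (0.02339627593755722, 0.06814197450876236), 0.5276452302932739) [0.12972465 0.14472725 0.14705426] [[328.15996259 207.13641436]]
down 14.08 [0.4893 0.2891 0.2887] [0.8 0.4 0.4] 0.085
('push', False) 14.82 [0.5355 0.289  0.291 ] [ 0.3 -0.5 -0.9] 0.086
closed 15.46 [0.5355 0.2891 0.2912] [-2.9  0.   3. ] 0.016
open 16.33 [0.5355 0.289  0.291 ] [ 0.1 -0.3 -0.4] 0.086
up 17.12 [0.5353 0.2889 0.4187] [-0.4  0.2 -0.4] 0.085
[(0.58, array([0.5339, 0.2881, 0.147 ]))]
((0.535740852355957, 0.2879248857498169), (0.0177298616617918, 0.06839876621961594), 0.42220261693000793) [0.15245647 0.15833723 0.1606229 ]
```

View pics/w3.png

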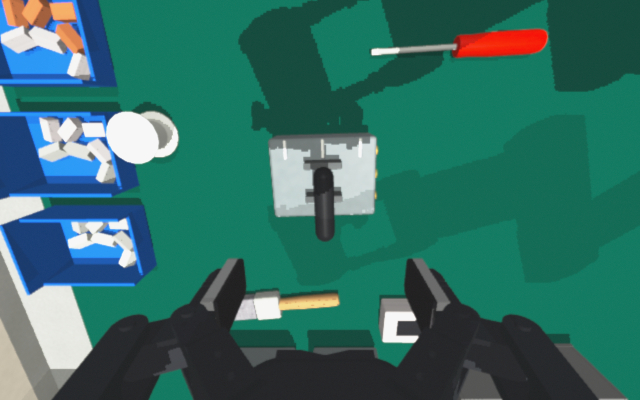

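Run:
```python
from h import *
f=np.radians(-10.5); d=np.array([np.cos(f),np.sin(f),0])
home=np.array([.6465,-.0178,0])
arm.grasp()
arm.reach(home-.17*d+[0,0,.40],down(f+np.pi))
arm.line_to(home-.17*d+[0,0,.205],v=.25)
arm.line_to(home-.10*d+[0,0,.205],v=.15,stop_force=20)
hit=arm.line_to(home-.055*d+[0,0,.205],v=.03,stop_force=30); rep(("push",hit))
print((arm.get_state()["position"]-home)@d)
arm.line_to(home-.17*d+[0,0,.205],v=.2)
arm.line_to(home-.17*d+[0,0,.36],v=.25)
im,_=arm.capture("top"); print([(round(l["score"],2),cam2w("top",l["xyz"]).round(4)) for q in ("unit","home") for l in arm.landmark_of("top",q)[:1]])
T=np.array([.463,-.310,0]); q0=arm.get_state()["joints"]
best=min(((np.abs(q-q0).max(),o) for o in (0,np.pi,np.pi/2,-np.pi/2) for q in [arm.solve_ik(T+[0,0,.36],down(o))] if q is not None)); print(best)
arm.reach(T+[0,0,.36],down(best[1])); rep("above pedal")
im,_=arm.capture("wrist"); print([(q,round(l["score"],2),cam2w("wrist",l["xyz"]).round(4)) for q in ("tread","pedal") for l in arm.landmark_of("wrist",q)[:1]])
```

```text
('push', True) 21.64 [ 0.5669 -0.003   0.2036] [-0.  -0.4 -0.6] -0.0
-0.08099997352915038
[(0.86, array([ 0.6484, -0.0138,  0.0174])), (0.59, array([ 0.6467, -0.0178,  0.0119]))]
(np.float64(0.7777998592082564), 3.141592653589793)
above pedal 24.38 [ 0.4633 -0.3091  0.3598] [0.2 0.2 0.3] 0.0
[('tread', 0.7, array([ 0.4569, -0.3065,  0.0841])), ('pedal', 0.91, array([ 0.4895, -0.3092,  0.005 ]))]
```

Run:
```python
from h import *
x,y=.462,-.309
arm.line_to([x,y,.275],v=.15)
hit=arm.line_to([x,y,.232],v=.06,stop_force=35); rep(("a",hit))
hit=arm.line_to([x,y,.208],v=.02,stop_force=22); rep(("b",hit))
z=arm.get_state()["position"][2]
for k in range(3):
    arm.wait(.1); rep("h")
    if arm.get_state()["force"][2]>14: break
    arm.line_to([x,y,z-.0015*(k+1)],v=.03)
im,_=arm.capture("scene"); print(cam2w("scene",arm.landmark_of("scene","tread")[0]["xyz"]).round(4)); save("s3",cv2.resize(im[140:240,190:450],None,fx=3,fy=3))
arm.wait(1.3); rep("held")
```

```text
('a', False) 26.12 [ 0.4614 -0.3092  0.2319] [-5.1  0.   9.1] -0.0
('b', True) 26.87 [ 0.4612 -0.3092  0.2197] [-2.5  1.4 10.5] -0.0
h 26.97 [ 0.4612 -0.3092  0.2197] [-2.   1.4 12.1] 0.0
h 27.32 [ 0.4614 -0.3091  0.2195] [-8.   2.2 18.8] -0.0
[ 0.4568 -0.3093  0.0447]
held 28.72 [ 0.4614 -0.3091  0.2194] [-7.   2.1 18.8] 0.0
```

View pics/s3.png

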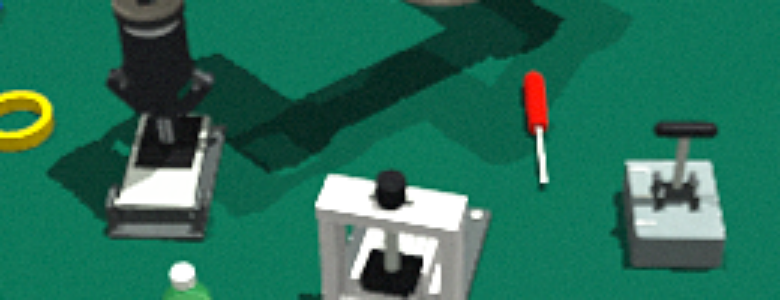

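The crop shows the tread flat under the fingers at (165,140), the test head down on the unit at (390,265), and the lever upright at (685,150).

Run:
```python
from h import *
arm.line_to([.4614,-.309,.262],v=.06); arm.line_to([.4614,-.309,.36],v=.15); arm.wait(.5); rep("up")
for c in ("scene","top"):
    im,_=arm.capture(c); save("e"+c,cv2.resize(im[110:270,190:450],None,fx=3,fy=3))
    print([(q,round(l["score"],2),cam2w(c,l["xyz"]).round(4)) for q in ("tread","unit","bar","home") for l in arm.landmark_of(c,q)[:1]])
```

```text
up 30.9 [ 0.4614 -0.309   0.3599] [-0.1  0.  -0. ] 0.0
[('tread', 0.95, array([ 0.4639, -0.3093,  0.0796])), ('unit', 0.68, array([ 0.647 , -0.0165,  0.015 ])), ('bar', 0.79, array([0.5353, 0.2875, 0.1462])), ('home', 0.96, array([ 0.6484, -0.0174,  0.0153]))]
[('tread', 0.59, array([ 0.4594, -0.3126,  0.0838])), ('unit', 0.78, array([ 0.6476, -0.0139,  0.0156])), ('bar', 0.56, array([0.5327, 0.2871, 0.1473])), ('home', 0.62, array([ 0.4023, -0.5222, -0.0066]))]
```

View pics/escene.png

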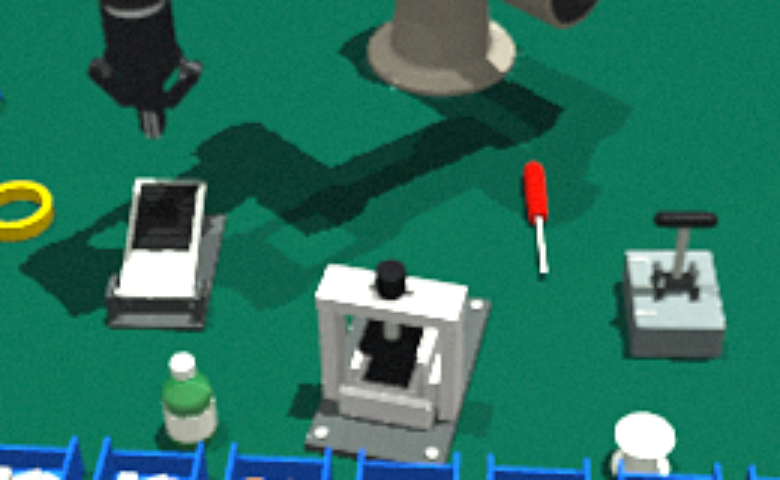

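The tread is back up at (170,215), the lever is upright at (685,240), the unit is home at the stop, and the bystanders haven't moved.

```bash
python3 -c "
from station import arm
print(arm.job_done())"
```

```text
the job is handed in; nothing more can be done
None
```

I handed the job in at about 31 s on the robot's clock: the unit is home against the stop, the lever is upright, and the pedal was held at its stop for over a second and is back up. No verdict came back, but the last pictures show nothing else disturbed.

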